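# Set up the bead-jar frame on its pin board

### The arm

A 6-joint arm with a two-finger parallel gripper is mounted at the origin on the work surface. World frame = base frame: x ahead of the robot, y to its left, z up, the work surface at z = 0. Lengths are in m, angles in rad, forces in N, time in s.
With the tool pointing down it reaches from about 0.4 to 0.825 m from the base axis. Payload 7 kg.
Tool frame: the origin (TCP) lies between the finger pads; the fingertips stand 11 mm ahead of it and the grasp point (between the pads) lies 8 mm behind it (arm.tips_ahead is the distance from the TCP to the fingertips, in m); z points along the fingers, x is the direction in which the jaws open and shut, and the axes are right-handed (so a half turn about z gives the same grasp; the last joint's range is limited). The gripper opens to 88 mm and grips with 3 to 60 N. Pads are 19 mm wide; open, the fingers measure 130 mm over their backs; the gripper's body (78 mm by 193 mm) begins 47 mm behind the grasp point.
Start: joints at [1.492, 0.359, 0.012, 0, -1.224, -0.288], TCP at [0.242, 0.63, 0.238] pointing down, gripper open.
Joint ranges: [-3.07, 3.07], [-1.43, 2.12], [-1.02, 1.25], [-3.03, 1.67], [-3.05, -0], [-3.03, 3.03]. Speed limits (rad/s): [2.39, 2.39, 3.01, 3.14, 3.14, 3.14].

### API

Orientations are given as [roll, pitch, yaw] about the fixed x, y, z axes, in that order (R = Rz(yaw) Ry(pitch) Rx(roll)).
In Python, from station import arm, optics, finder gives the robot as it stands. The module is installed in compiled form; this text tells all that it offers.
- The arm moves only by the tool apply_moves, never from a script. Its argument "increments" is one flat list of numbers, 6 for each row, row after row: the shift along the world's x, y, z in m, then the turn, a rotation vector about the world's x, y, z in rad. In form: [tx, ty, tz, rx, ry, rz, tx, ty, tz, rx, ry, rz, ...]. A call has 1 to 20 rows; each row shifts and turns the pose as measured when the row begins; what a row does not reach is not made up. A row lasts 1/12 s, in which the tool goes at most 41.7 mm and 7.16 degrees, less where a joint would pass 70% of its speed; a pose out of reach is approached as far as the arm can. A call with a gripper value outside its range is refused whole. "hand" is the closure, from 0 (fully open) to 1 (shut), set as the call begins (left out, the last holds). The fingers move at their own pace and stop on an object; "force" is the grip in N (left out, the last holds). Time passes only in rows, so rows that do not move let the fingers close. It gives the time, the measured TCP pose, the force and the opening at its end, in the units of the state.
- arm.get_state(): the state, without advancing time (a new reading comes with each control period).
- optics.grab_frame(name): name is "scene" or "top"; returns the picture (384x512x3 uint8, red, green, blue); there is no depth.
- optics.camera_model(name): a dict with "fx", "fy", "cx", "cy" (pixels), "world_to_cam" (4x4, takes a point from world to camera coordinates). Camera axes: x right, y up, looking along -z (the intrinsics and any distortion apply to the point x, -y, -z); pixel columns grow to the right and rows downward; lengths in m; the calibration is good to about 2 mm. A picture is of the moment at which its call begins. camera_model takes no time and is no camera call.
- arm.job_done(): hands the job in, once; it reports no verdict.
Trained networks look in the newest picture that a camera, given by its name, has taken for a name from the list of things; names that differ only in an ending like _2 or _b are one class to them, and where a whole thing is asked for, a point or a joint stands for the part that bears it (a point fixed in the world has none). Each returns a list of dicts, best first, with "conf" (0 to 1); they miss things now and then, are a little off and sometimes report something else, mostly with a low value. They report only what shows in the picture. A call takes as long as a camera call. They do not tell look-alikes from the thing itself.
- finder.find_in(camera, name): "box" ([left, top, right, bottom] in pixels, round what is visible of it).
- finder.landmark_of(camera, name): "point" ([column, row] in pixels: a listed point, or the origin of a listed thing).
The state is a dict: "t": time; "q": joint angles; "qd": joint speeds; "joint_efforts": joint torques, N m; "eef_pos": TCP position; "ee_rot": TCP orientation; "force": force on the tool from outside, world axes, zero at the start; "moment": the same for the moment, N m; "width": finger opening in m.
Only numpy, scipy, OpenCV 4.12 (cv2) and the standard library are available. Lean on these libraries where they do the work, as an engineer would, in place of code of your own. Each camera call takes 0.05 s, during which the arm holds its last target. There are 200 camera calls.

### The job

Get the bead jars ready for work: clear whatever tins or reel stand on the white pin board into the shallow grey tray, then hang the plywood frame on the board's two pins so that it lies flush on the board, and finally stand every bead jar that is out upright in a window of the frame, one to a window, down on the board. The jars are glass: hold them gently. Leave the awl and the glue bottle where they are.

Things in the scene. Friction and masses are not known exactly. Their poses are not given: they have to be found in the camera images.
- board: White painted wooden board fixed to the table, 180 x 250 x 12 mm (its x, y, z), lying flat; origin at the centre of its underside, z up. Its top is 12 mm above the table. Two upright steel pins stand on it on its y axis, 95 mm either side of its centre. Its place and yaw vary.
- pin0 (a point): Foot of a steel pin, on the board's top at board y = -95 mm. The pin is 8 mm in diameter and 34 mm tall above the board; its last 8 mm taper to a 3 mm tip.
- pin1 (a point): Foot of the other pin, the same, at board y = +95 mm.
- frame: Loose plywood frame lying flat, 150 x 220 x 8 mm (its x, y, z), 0.22 kg; origin at the centre of its underside, z up. Mid-top stands a dark wooden rib, its handle: 14 mm wide (x), 60 mm long (y), top 46 mm above the underside; pinch it across x. Two pin holes and four round windows go right through. It fits the pins either way round (half a turn).
- hole0 (a point): Centre of a pin hole, 11 mm in diameter, at frame (0, -95) mm, in the plane of the frame's underside.
- hole1 (a point): Centre of the other pin hole, 11 mm, at frame (0, +95) mm, in the plane of the underside.
- tray: Fixed shallow grey plastic tray, 110 x 160 mm outside (its x, y), 5 mm walls and floor, rim 14 mm above the table; origin at the centre of its underside. Either far left or far right on the table, across from the drawers.
- drawers: Bystander, fixed: small block of clear drawers, 60 x 130 mm (its x, y) and 55 mm tall, across the table from the tray; origin at the centre of its underside.
- window0 (a point): Centre of a round window, 48 mm in diameter, at frame (-38, -52) mm, in the plane of the frame's underside. It moves with the frame.
- window1 (a point): Centre of a round window, 48 mm in diameter, at frame (-38, 52) mm, in the plane of the frame's underside. It moves with the frame.
- window2 (a point): Centre of a round window, 48 mm in diameter, at frame (38, -52) mm, in the plane of the frame's underside. It moves with the frame.
- window3 (a point): Centre of a round window, 48 mm in diameter, at frame (38, 52) mm, in the plane of the frame's underside. It moves with the frame.
- tin_a: Small closed metal tin, 44 mm in diameter, 40 mm tall, about 0.07 kg; origin at the centre of its underside. It starts upright on the board, or is absent (None).
- tin_b: Small closed metal tin, 44 mm in diameter, 40 mm tall, about 0.07 kg; origin at the centre of its underside. It starts upright on the board, or is absent (None).
- reel: Empty wooden reel, 42 mm in diameter (solid to the touch over its whole height), 44 mm tall, about 0.06 kg; origin at the centre of its underside. It starts upright on the board, or is absent (None).
- jar0: Glass bead jar with a metal lid, a plain cylinder 40 mm in diameter, 46 mm tall, about 0.08 kg; origin at the centre of its underside, z to the lid. It starts upright on a 2 mm thick cork mat (a fixed small dish, 50 mm across, 18 mm tall, stands on the mat's robot side), or is absent (None). Fragile: no finger may press on it with more than 50 N; 20 to 25 N holds it well.
- jar1: Glass bead jar with a metal lid, a plain cylinder 40 mm in diameter, 46 mm tall, about 0.08 kg; origin at the centre of its underside, z to the lid. It starts upright on a 2 mm thick cork mat (a fixed small dish, 50 mm across, 18 mm tall, stands on the mat's robot side), or is absent (None). Fragile: no finger may press on it with more than 50 N; 20 to 25 N holds it well.
- jar2: Glass bead jar with a metal lid, a plain cylinder 40 mm in diameter, 46 mm tall, about 0.08 kg; origin at the centre of its underside, z to the lid. It starts upright on a 2 mm thick cork mat (a fixed small dish, 50 mm across, 18 mm tall, stands on the mat's robot side), or is absent (None). Fragile: no finger may press on it with more than 50 N; 20 to 25 N holds it well.
- jar3: Glass bead jar with a metal lid, a plain cylinder 40 mm in diameter, 46 mm tall, about 0.08 kg; origin at the centre of its underside, z to the lid. It starts upright on a 2 mm thick cork mat (a fixed small dish, 50 mm across, 18 mm tall, stands on the mat's robot side), or is absent (None). Fragile: no finger may press on it with more than 50 N; 20 to 25 N holds it well.
- awl: Bystander, loose: awl with a wooden handle, 140 mm long, lying beyond the board. Leave it where it is.
- glue: Bystander, loose: white bottle, 40 mm in diameter, 90 mm tall, standing beyond the board. Leave it where it is.
Things that resemble listed ones, but are neither listed nor needed, are in the scene too. Leave any red look-alike of the tin_b alone. What is shaped like the reel but blue is not meant.

How it is judged:
By the outcome, as a careful person would: the job done as asked, in the order asked, and still so for the second after the job is handed in, with the robot touching nothing.
Of jar0, jar1, jar2, jar3 only 3 to 4 are there at a start; the rules pass over those that are not, and their reading is None.
Of tin_a, tin_b, reel only 2 to 3 are there at a start; the rules pass over those that are not, and their reading is None.
At some moment in a run one of jar0, jar1, jar2, jar3, frame may be knocked a few centimetres aside while the robot is not near it.
Once in a run the grip may slacken for a moment while it holds something.
It also fails if it takes over 208 s, if anything falls off the work surface, if the arm or the gripper's body presses on something with over 40 N, if the wrist force passes 120 N, or if a joint passes its speed limit or range.

## Working session

There is one attempt and no reset: what is moved stays moved. The work goes in short steps, Python scripts to look and compute and a tool call to move; the robot and the scene stay as the last step left them, time stands still between calls to the robot, and variables do not carry over. Pictures are saved under pics/ and viewed, about 12 in all and at most 16, crops included, and the job is handed in when it is done.

Besides the shell and the picture viewer there is one more tool, called as name(argument=value, ...) on one line, values as JSON. apply_moves: Moves the arm, as the interface text tells. Its arguments: {"type":"object","properties":{"increments":{"type":"array"},"hand":{"type":"number"},"force":{"type":"number"}},"required":["increments"]}

```bash
mkdir -p pics; cat > h.py <<'E'
import numpy as np, cv2
from station import arm, optics, finder
def cam(n):
    m=optics.camera_model(n); return m
def ray(n,px):
    m=cam(n); W=np.array(m['world_to_cam']); 
    d=np.array([(px[0]-m['cx'])/m['fx'],-(px[1]-m['cy'])/m['fy'],-1.])
    R=W[:3,:3]; return -R.T@W[:3,3], R.T@d
def at(n,px,z):
    o,d=ray(n,px); return o+d*(z-o[2])/d[2]
def proj(n,p):
    m=cam(n); W=np.array(m['world_to_cam']); c=W[:3,:3]@np.array(p)+W[:3,3]
    return np.array([m['cx']+m['fx']*c[0]/-c[2], m['cy']+m['fy']*-c[1]/-c[2]])
def save(n,f,box=None,s=1):
    im=optics.grab_frame(n)[:,:,::-1]
    if box: im=im[box[1]:box[3],box[0]:box[2]]
    cv2.imwrite('pics/'+f,cv2.resize(im,None,fx=s,fy=s,interpolation=cv2.INTER_CUBIC))
E
python3 - <<'E'
from h import *
for n in('scene','top'):
    save(n,n+'0.png',s=1.5)
    m=cam(n); print(m.keys(), m['fx'],m['fy'],m['cx'],m['cy'],ray(n,(256,192)))
    for k in('pin0','hole0','frame','tray','tin_a','reel','jar0','board','drawers','window0'):
        r=finder.landmark_of(n,k); print(n,k,[(np.round(d['point'],1).tolist(),round(d['conf'],2),np.round(at(n,d['point'],.012 if k in('pin0','tin_a','reel','board') else 0),3)[:2].tolist()) for d in r[:8]])
print(arm.get_state())
E
```

```text
dict_keys(['fx', 'fy', 'cx', 'cy', 'world_to_cam']) 471.0589536732448 471.0589536732448 258.6564332182412 188.15000333827646 (array([1.30010284, 0.0588718 , 0.973331  ]), array([-0.60546154, -0.05591993, -0.7939697 ]))
scene pin0 [([292.4, 192.8], 0.82, [0.562, 0.085]), ([223.3, 177.0], 0.7, [0.524, -0.099])]
scene hole0 [([115.7, 148.3], 0.95, [0.435, -0.415]), ([186.9, 151.9], 0.67, [0.433, -0.213])]
scene frame [([148.3, 146.5], 0.95, [0.421, -0.325]), ([133.1, 158.9], 0.6, [0.47, -0.357])]
scene tray [([159.7, 218.5], 0.91, [0.66, -0.242]), ([258.0, 188.2], 0.58, [0.545, -0.006]), ([360.8, 165.2], 0.32, [0.444, 0.267])]
scene tin_a [([238.3, 176.8], 0.76, [0.52, -0.06]), ([234.7, 140.0], 0.66, [0.388, -0.084])]
scene reel [([221.9, 238.2], 0.82, [0.712, -0.078]), ([276.6, 199.3], 0.7, [0.586, 0.045])]
scene jar0 [([371.0, 193.4], 0.76, [0.539, 0.288]), ([398.3, 166.5], 0.75, [0.441, 0.368]), ([362.2, 165.8], 0.59, [0.446, 0.271]), ([411.0, 190.4], 0.54, [0.521, 0.393]), ([221.4, 179.1], 0.46, [0.522, -0.105])]
scene board [([259.5, 188.5], 0.96, [0.555, -0.001])]
scene drawers [(
[... 1635 characters left out ...]
[119.1, 247.4], 0.29, [0.453, 0.38])]
{'t': 1.1, 'q': array([ 1.49210577e+00,  3.58603850e-01,  1.18637857e-02, -2.30534957e-06,
       -1.22407938e+00, -2.88097864e-01]), 'qd': array([-1.24333811e-03, -9.69801225e-04, -8.25806268e-05,  9.97104400e-04,
       -1.57182079e-03, -1.34349450e-03]), 'joint_efforts': array([-4.85726275e-05, -5.82387972e+01,  2.93309087e+01,  7.00258389e+00,
        1.24129673e-02, -2.82405250e-05]), 'eef_pos': array([0.24207714, 0.63006255, 0.23754255]), 'ee_rot': array([-3.14158817e+00, -2.27773538e-05, -1.93758554e+00]), 'force': array([ 0.69214265, -0.0503596 ,  0.43918148]), 'moment': array([ 0.03598797,  0.01972454, -0.00981573]), 'width': 0.0876225804867119}
```

View pics/scene0.png

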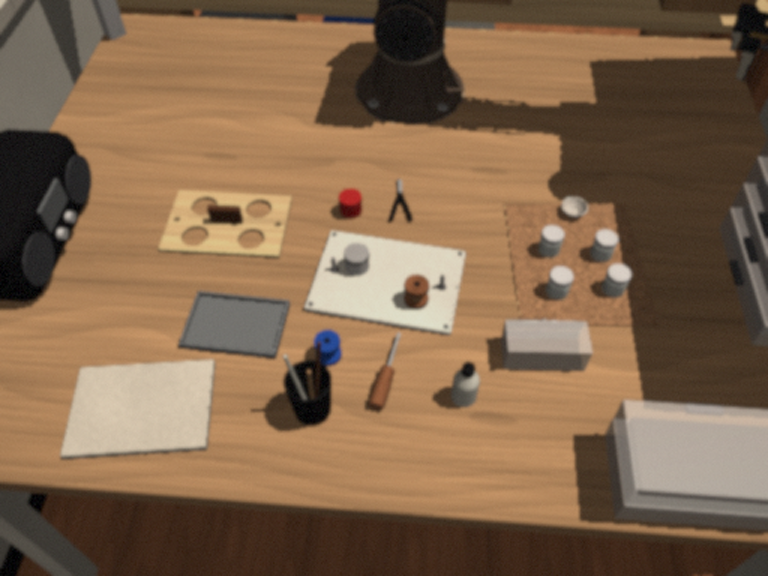

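View pics/top0.png

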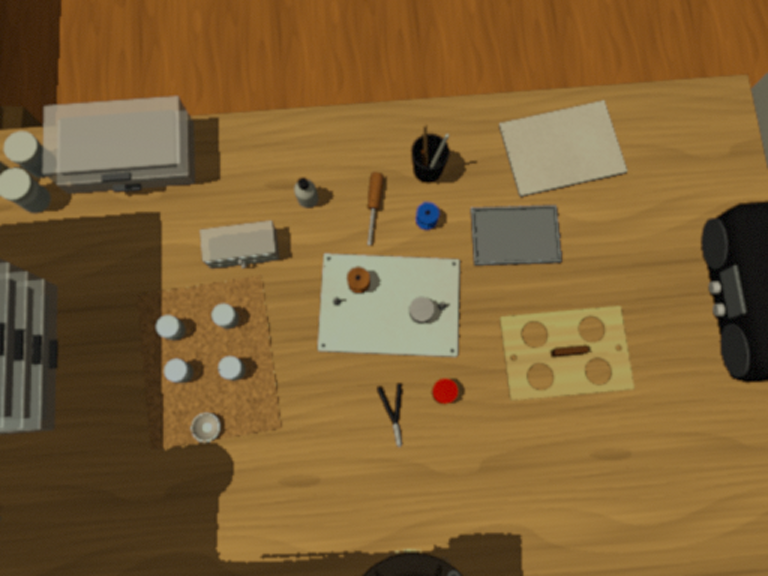

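The white board (top ≈ px 259,203 native) carries a grey tin (282,206) and a brown reel (239,187). The red tin (297,260) and the blue reel (285,144) stand off the board and are the look-alikes. The tray is at (344,156), the frame at (378,235) and the four jars at (113–155, 210–247). Next I refine by segmentation.

```bash
cat > seg.py <<'E'
from h import *
def rect(n,z,lo,hi,roi):
    im=cv2.cvtColor(optics.grab_frame(n),cv2.COLOR_RGB2HSV)
    m=cv2.inRange(im,np.array(lo),np.array(hi)); k=np.zeros_like(m); k[roi[1]:roi[3],roi[0]:roi[2]]=1; m=m*k
    c=max(cv2.findContours(m,cv2.RETR_EXTERNAL,cv2.CHAIN_APPROX_NONE)[0],key=cv2.contourArea)[:,0,:]
    c=cv2.convexHull(c)[:,0,:]
    p=np.array([at(n,q,z)[:2] for q in c],np.float32)
    (x,y),(w,h),a=cv2.minAreaRect(p*1000)
    if w>h: a,w,h=a-90,h,w
    a=(a+90)%180-90
    return np.round([x,y,w,h,a],1).tolist()
E
python3 - <<'E'
from seg import *
im={n:optics.grab_frame(n) for n in('top','scene')}
for n,pts in(('top',[(230,225),(296,225),(285,206),(239,180),(350,215),(344,156),(330,190),(113,218)]),('scene',[(230,205),(270,215),(130,165),(155,215),(200,210)])):
    h=cv2.cvtColor(im[n],cv2.COLOR_RGB2HSV); print(n,[h[p[1],p[0]].tolist() for p in pts])
o=np.hstack([cv2.resize(im['top'][165:240,205:310],None,fx=5,fy=5,interpolation=2)[:,:,::-1][:,:390],cv2.resize(im['top'][135:270,310:430],None,fx=3.2,fy=2.7777777,interpolation=2)[:375,:,::-1]]) if 0 else cv2.resize(im['top'][165:240,205:310],None,fx=7,fy=7,interpolation=2)[:,:,::-1]
cv2.imwrite('pics/board.png',o)
cv2.imwrite('pics/boards.png',cv2.resize(im['scene'][150:225,200:315],None,fx=6.5,fy=6.5,interpolation=2)[:,:,::-1])
for f in('pin1',):
  for k in('board','frame','tray','tin_a','reel','jar0'):
    for n in('top','scene'):
      print(n,k,[(np.round(d['box']).tolist(),round(d['conf'],2)) for d in finder.find_in(n,k)[:6]])
E
```

```text
top [[41, 34, 179], [37, 39, 175], [22, 39, 143], [14, 200, 116], [23, 128, 157], [30, 25, 102], [18, 159, 152], [64, 11, 178]]
scene [[24, 30, 222], [24, 30, 211], [19, 101, 214], [20, 13, 118], [15, 121, 181]]
top board [([332.0, 203.0, 421.0, 271.0], 0.5)]
scene board [([204.0, 154.0, 307.0, 225.0], 0.96)]
top frame [([334.0, 204.0, 419.0, 266.0], 0.94)]
scene frame [([107.0, 128.0, 194.0, 176.0], 0.98), ([335.0, 214.0, 393.0, 249.0], 0.26)]
top tray [([312.0, 137.0, 373.0, 177.0], 0.64)]
scene tray [([123.0, 197.0, 192.0, 240.0], 0.68)]
top tin_a [([288.0, 246.0, 304.0, 271.0], 0.54), ([336.0, 205.0, 424.0, 262.0], 0.53)]
scene tin_a [([229.0, 168.0, 245.0, 185.0], 0.89), ([225.0, 124.0, 239.0, 147.0], 0.51)]
top reel [([232.0, 179.0, 247.0, 192.0], 0.75), ([280.0, 133.0, 292.0, 154.0], 0.57)]
scene reel [([208.0, 218.0, 226.0, 244.0], 0.62), ([271.0, 182.0, 287.0, 208.0], 0.54)]
top jar0 [([108.0, 241.0, 127.0, 256.0], 0.82), ([141.0, 207.0, 161.0, 220.0], 0.63), ([101.0, 207.0, 127.0, 226.0], 0.58), ([146.0, 237.0, 164.0, 252.0], 0.48)]
scene jar0 [([390.0, 152.0, 408.0, 175.0], 0.85), ([365.0, 178.0, 383.0, 200.0], 0.84), ([403.0, 174.0, 420.0, 198.0], 0.62), ([356.0, 152.0, 373.0, 173.0], 0.57)]
```

View pics/board.png

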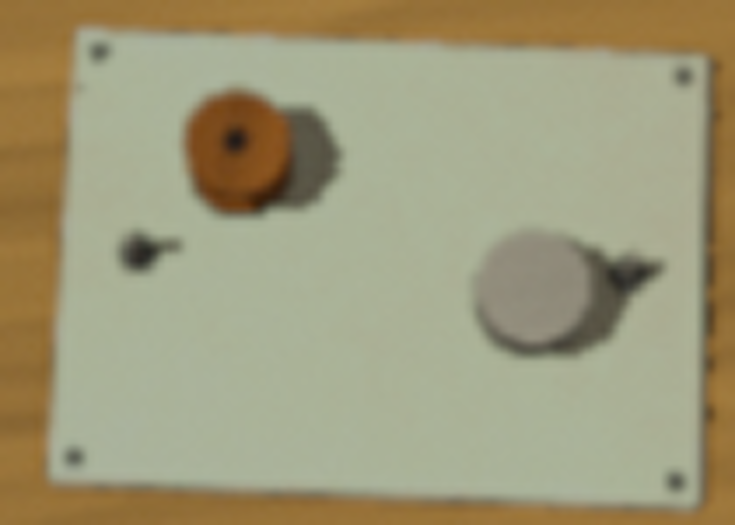

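View pics/boards.png

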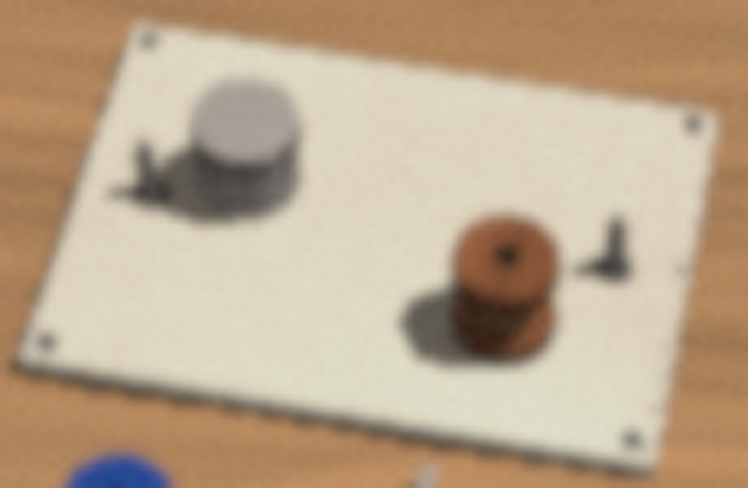

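The crop confirms it. On the board stand a plain grey tin (top 281,206), close to pin0, and a brown reel (239,184). The red tin and blue reel are both off the board, so they stay. Now I fit the board from its corners in both views.

```bash
cat > fit.py <<'E'
from h import *
from scipy.optimize import least_squares
def fitpose(obs,guess):
    # obs: list (cam,px,local xyz); returns x,y,yaw
    def f(v):
        c,s=np.cos(v[2]),np.sin(v[2])
        return np.concatenate([proj(n,[v[0]+c*l[0]-s*l[1],v[1]+s*l[0]+c*l[1],l[2]])-px for n,px,l in obs])
    r=least_squares(f,guess,loss='soft_l1'); return r.x,r.fun
def tri(obs):
    A=[];b=[]
    for n,px in obs:
        o,d=ray(n,px); d/=np.linalg.norm(d); P=np.eye(3)-np.outer(d,d); A.append(P); b.append(P@o)
    return np.linalg.solve(sum(A),sum(b))
E
python3 - <<'E'
from fit import *
T=lambda x,y:('top',np.array([205+(x+.5)/7-.5,165+(y+.5)/7-.5]))
S=lambda x,y:('scene',np.array([200+(x+.5)/6.5-.5,150+(y+.5)/6.5-.5]))
C=[(.09,.125),(.09,-.125),(-.09,-.125),(-.09,.125)]
to=[(*T(*p),(*c,.012)) for p,c in zip([(78,29),(710,55),(702,507),(48,482)],C)]
so=[(*S(*p),(*c,.012)) for p,c in zip([(655,468),(15,362),(135,22),(718,107)],C)]
for o in(to,so,to+so):
    v,r=fitpose(o,[.54,0,0]); print(np.round(v*[1000,1000,57.3],1),np.round(r,1))
for nm,t,s,z in(('tin',T(533,287),S(245,122),.052),('reel',T(237,140),S(506,252),.056),('pin0tip',T(626,268),S(145,143),.046),('pin1tip',T(137,247),S(617,218),.046)):
    print(nm,np.round(tri([t,s])*1000,1),np.round(at(*t,z)*1000,1),np.round(at(*s,z)*1000,1))
q=lambda x,y:('top',np.array([x/1.5-.17,y/1.5-.17]))
o=[(*q(*p),(*c,.014)) for p,c in zip([(471,207),(559,206),(562,264),(475,266)],[(.055,.08),(.055,-.08),(-.055,-.08),(-.055,.08)])]
v,r=fitpose(o,[.66,-.24,0]);print('tray',np.round(v*[1000,1000,57.3],1),np.round(r,1))
save('top','frt.png',(325,195,430,275),7)
im=np.vstack([cv2.resize(optics.grab_frame('scene')[120:180,100:200],None,fx=6,fy=6,interpolation=2)])
cv2.imwrite('pics/frs.png',im[:,:,::-1])
E
```

```text
[542.4  -4.8  -7.1] [-0.3 -0.2  0.2 -0.3  0.1  0.4 -0.   0.1]
[544.5  -5.9  -6.9] [ 0.1 -0.2  0.1 -0.2 -0.5 -0.   0.2  0.6]
[543.2  -5.4  -7. ] [-0.1 -0.5  0.3 -0.7  0.3 -0.   0.2 -0.1  0.3 -0.6  0.4 -0.7 -0.2 -0.4
  0.4  0.3]
tin [522.3 -59.8  48.6] [521.6 -58.7  52. ] [525.2 -60.3  52. ]
reel [585.9  46.8  57.1] [586.2  47.5  56. ] [585.1  46.   56. ]
pin0tip [528.5 -97.8  39.3] [527.  -94.7  46. ] [534.  -99.2  46. ]
pin1tip [551.7  88.4  39.1] [550.3  88.4  46. ] [557.3  87.8  46. ]
tray [ 650.4 -249.4   -3.7] [ 0.7  0.5 -0.7  0.3  0.1 -0.2 -0.2 -0.5]
```

View pics/frt.png

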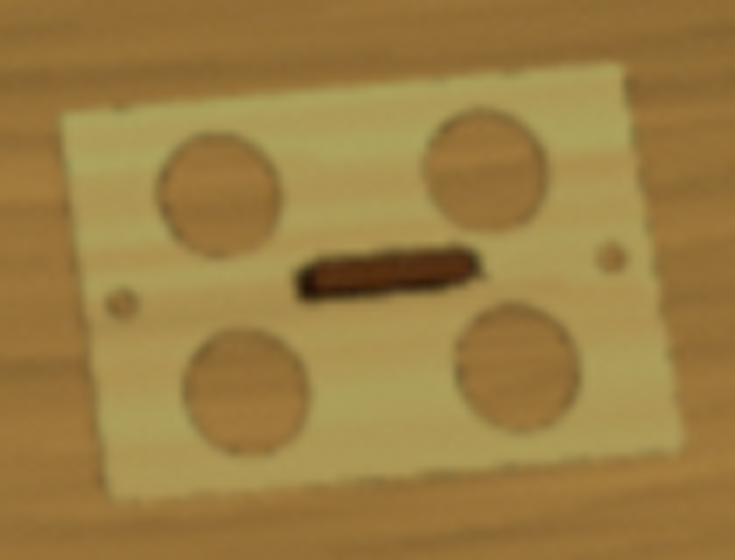

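View pics/frs.png

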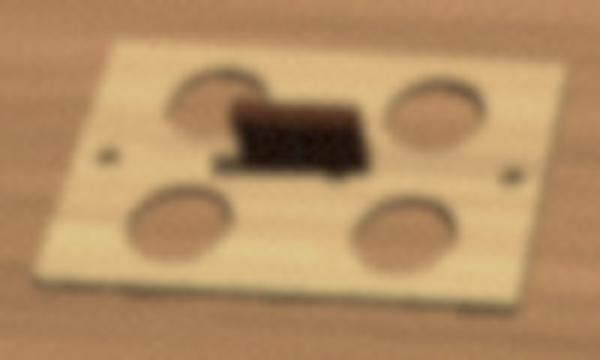

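The tin, reel and board agree between the two views to within 2–3 mm. The frame holes show at top crop (122,303) and (611,258). I'll start moving with the tin.

apply_moves(increments=[0.014,-0.0345,-0.005,0,0,-0.0663,0.014,-0.0345,-0.005,0,0,-0.0663,0.014,-0.0345,-0.005,0,0,-0.0663,0.014,-0.0345,-0.005,0,0,-0.0663,0.014,-0.0345,-0.005,0,0,-0.0663,0.014,-0.0345,-0.005,0,0,-0.0663,0.014,-0.0345,-0.005,0,0,-0.0663,0.014,-0.0345,-0.005,0,0,-0.0663,0.014,-0.0345,-0.005,0,0,-0.0663,0.014,-0.0345,-0.005,0,0,-0.0663,0.014,-0.0345,-0.005,0,0,-0.0663,0.014,-0.0345,-0.005,0,0,-0.0663,0.014,-0.0345,-0.005,0,0,-0.0663,0.014,-0.0345,-0.005,0,0,-0.0663,0.014,-0.0345,-0.005,0,0,-0.0663,0.014,-0.0345,-0.005,0,0,-0.0663,0.014,-0.0345,-0.005,0,0,-0.0663,0.014,-0.0345,-0.005,0,0,-0.0663,0.014,-0.0345,-0.005,0,0,-0.0663,0.014,-0.0345,-0.005,0,0,-0.0663], hand=0, force=30)

```text
t: 3.57
eef_pos: [0.5273, -0.086, 0.1378]
ee_rot: [3.136, 0.016, 2.97]
force: [1.0, 1.0, -0.3]
width: 0.0873
```

apply_moves(increments=[-0.004,0.026,0,0,0,0.05,0,0,0,0,0,0,0,0,-0.02,0,0,0,0,0,-0.02,0,0,0,0,0,-0.02,0,0,0,0,0,-0.02,0,0,0,0,0,-0.015,0,0,0,0,0,0,0,0,0])

```text
t: 4.23
eef_pos: [0.5263, -0.0755, 0.04]
ee_rot: [3.136, 0.021, 2.991]
force: [-0.7, -0.1, 0.7]
width: 0.0876
```

apply_moves(increments=[-0.002,0.012,-0.006,-0.003,0.02,0.02,0,0,0,0,0,0,0,0.003,-0.004,0,0,0.01,0,0,0,0,0,0,0,0,0,0,0,0])

```text
t: 4.65
eef_pos: [0.5259, -0.0581, 0.0318]
ee_rot: [-3.141, 0.003, 3.027]
force: [-0.4, -0.1, 0.8]
width: 0.0875
```

apply_moves(increments=[-0.002,0,-0.003,0,0,0,0,0,0,0,0,0,0,0,0,0,0,0,0,0,0,0,0,0,0,0,0,0,0,0,0,0,0,0,0,0,0,0,0,0,0,0,0,0,0,0,0,0], hand=1, force=30)

```text
t: 5.32
eef_pos: [0.5246, -0.0581, 0.0305]
ee_rot: [3.141, 0.006, 3.027]
force: [-0.3, 0.1, -0.8]
width: 0.0436
```

apply_moves(increments=[0,0,0.018,0,0,0,0,0,0.018,0,0,0,0,0,0.018,0,0,0,0.0139,-0.0252,0.015,0,0,0,0.0139,-0.0252,0,0,0,0,0.0139,-0.0252,0,0,0,0,0.0139,-0.0252,0,0,0,0,0.0139,-0.0252,0,0,0,0,0.0139,-0.0252,0,0,0,0,0.0139,-0.0252,0,0,0,0,0.0139,-0.0252,0,0,0,0,0.0139,-0.0252,0,0,0,0,0,0,0,0,0,0,0,0,0,0,0,0])

```text
t: 6.48
eef_pos: [0.6518, -0.2971, 0.1006]
ee_rot: [-3.141, 0.002, 3.029]
force: [0.4, -0.4, 0.1]
width: 0.0438
```

apply_moves(increments=[0,0.007,-0.02,0,0,0,0,0.002,-0.02,0,0,0,0,0,-0.02,0,0,0,0,0,-0.01,0,0,0,0,0,-0.004,0,0,0,0,0,0,0,0,0,0,0,0,0,0,0])

```text
t: 7.07
eef_pos: [0.6506, -0.2867, 0.0243]
ee_rot: [-3.141, 0.002, 3.029]
force: [0.8, -0.7, -1.0]
width: 0.0437
```

Open, then lift.

apply_moves(increments=[0,0,0,0,0,0,0,0,0,0,0,0,0,0,0,0,0,0,0,0,0,0,0,0,0,0,0.02,0,0,0,0,0,0.03,0,0,0,0,0,0.03,0,0,0,-0.005,0.0333,0.005,0,0,0,-0.0065,0.0333,0.005,0,0,0,-0.0065,0.0333,0,0,0,0,-0.0065,0.0333,0,0,0,0,-0.0065,0.0333,0,0,0,0,-0.0065,0.0333,0,0,0,0,-0.0065,0.0333,0,0,0,0,-0.0065,0.0333,0,0,0,0,-0.0065,0.0333,0,0,0,0,-0.0055,0.025,0,0,0,0,0,0,0,0,0,0], hand=0)

```text
t: 8.57
eef_pos: [0.5894, 0.048, 0.1326]
ee_rot: [3.139, 0.026, 3.024]
force: [0.9, -0.2, -0.4]
width: 0.0876
```

apply_moves(increments=[-0.004,0,-0.02,-0.002,0.024,0,0,0,-0.02,0,0,0,0,0,-0.02,0,0,0,0,0,-0.02,0,0,0,0,0,-0.014,0,0,0,0,0,-0.006,0,0,0,0,0,0,0,0,0,0,0,0,0,0,0])

```text
t: 9.23
eef_pos: [0.589, 0.051, 0.0362]
ee_rot: [3.138, 0.014, 3.03]
force: [-0.5, 0.1, 0.6]
width: 0.0873
```

apply_moves(increments=[-0.003,-0.003,-0.004,-0.001,0.012,0,0,0,0,0,0,0,0,0,0,0,0,0,0,0,0,0,0,0,0,0,0,0,0,0,0,0,0,0,0,0,0,0,0,0,0,0,0,0,0,0,0,0], hand=1)

```text
t: 9.9
eef_pos: [0.5885, 0.0481, 0.0367]
ee_rot: [3.137, 0.007, 3.029]
force: [-0.2, -0.4, -1.2]
width: 0.0415
```

apply_moves(increments=[0,0,0.018,0,0,0,0,0,0.018,0,0,0,0,0,0.018,0,0,0,0.006,-0.025,0.015,0,0,0,0.006,-0.025,0,0,0,0,0.006,-0.025,0,0,0,0,0.006,-0.025,0,0,0,0,0.006,-0.025,0,0,0,0,0.006,-0.025,0,0,0,0,0.006,-0.025,0,0,0,0,0.006,-0.025,0,0,0,0,0.006,-0.025,0,0,0,0,0.006,-0.025,0,0,0,0,0,0,0,0,0,0,0,0,0,0,0,0])

```text
t: 11.15
eef_pos: [0.6482, -0.2125, 0.108]
ee_rot: [3.138, 0.006, 3.034]
force: [-0.1, 0.6, -0.3]
width: 0.0419
```

apply_moves(increments=[0.002,0,-0.02,0,0,0,0,0,-0.02,0,0,0,0,0,-0.02,0,0,0,0,0,-0.01,0,0,0,0,0,-0.004,0,0,0,0,0,0,0,0,0,0,0,0,0,0,0])

```text
t: 11.73
eef_pos: [0.6501, -0.2097, 0.0327]
ee_rot: [3.138, 0.007, 3.036]
force: [1.1, 0.1, -0.6]
width: 0.0412
```

```bash
python3 - <<'E'
from fit import *
print(arm.get_state()['eef_pos'])
T=lambda x,y:('top',np.array([325+(x+.5)/7-.5,195+(y+.5)/7-.5]))
S=lambda x,y:('scene',np.array([100+(x+.5)/6-.5,120+(y+.5)/6-.5]))
C=[(.075,.11),(.075,-.11),(-.075,-.11),(-.075,.11),(0,.095),(0,-.095)]
to=[(*T(*p),(*c,.008)) for p,c in zip([(62,114),(622,64),(684,450),(108,499),(122,303),(611,258)],C)]
so=[(*S(*p),(*c,.008)) for p,c in zip([(520,297),(38,277),(115,42),(565,66),(512,176),(107,156)],C)]
for o in(to,so,to+so):
    v,r=fitpose(o,[.43,-.32,.1]); print(np.round(v*[1000,1000,57.3],1),np.round(r,1))
E
```

```text
[ 0.65012274 -0.2097465   0.03271452]
[ 4.296e+02 -3.120e+02  2.000e-01] [-0.4 -0.3 -0.1 -0.1  0.   0.1 -0.   0.5  0.  -0.3  0.4  0. ]
[ 430.2 -313.6    1.1] [-0.1  0.4 -0.6  0.1  0.  -0.   0.5 -0.9  0.1 -0.2  0.1  0.2]
[ 430.  -312.7    0.6] [-0.2 -0.2 -0.  -0.4  0.4 -0.2  0.4  0.6  0.3 -0.2  0.6 -0.3 -0.1  0.7
 -0.5 -0.2  0.7 -0.3  1.  -0.6  0.3 -0.   0.5 -0.1]
```

apply_moves(increments=[0,0,0,0,0,0,0,0,0,0,0,0,0,0,0,0,0,0,0,0,0,0,0,0,0,0,0.02,0,0,0,0,0,0.03,0,0,0,0,0,0.03,0,0,0,-0.02,-0.01,0.02,0,0,0.01,-0.025,-0.012,0,0,0,0.015,-0.025,-0.012,0,0,0,0.015,-0.025,-0.012,0,0,0,0.015,-0.025,-0.012,0,0,0,0.015,-0.025,-0.012,0,0,0,0.015,-0.025,-0.012,0,0,0,0.015,-0.025,-0.01,0,0,0,0.01,-0.02,-0.01,0,0,0,0.0,0,0,0,0,0,0,0,0,0,0,0,0], hand=0)

```text
t: 13.23
eef_pos: [0.4302, -0.3154, 0.1502]
ee_rot: [-3.14, 0.029, -3.129]
force: [1.5, -0.1, 0.8]
width: 0.0878
```

```bash
python3 - <<'E'
from fit import *
save('top','t2.png',s=1.5)
for k in('hole0','frame','jar0','tray'):
    for n in('top','scene'):
      if n=='scene': optics.grab_frame(n)
      print(n,k,[(np.round(d['point'],1).tolist(),round(d['conf'],2)) for d in finder.landmark_of(n,k)[:5]])
E
```

```text
top hole0 [([414.6, 235.3], 0.56)]
scene hole0 [([181.7, 152.1], 0.8), ([118.3, 147.5], 0.66)]
top frame [([379.4, 234.2], 0.59)]
scene frame [([151.7, 148.4], 0.83)]
top jar0 [([116.9, 246.9], 0.8), ([114.7, 218.1], 0.8), ([158.1, 246.5], 0.72), ([151.2, 213.3], 0.52)]
scene jar0 [([409.8, 192.9], 0.91), ([397.6, 169.4], 0.89), ([363.5, 167.0], 0.74), ([373.0, 194.4], 0.71)]
top tray []
scene tray [([159.1, 216.4], 0.7), ([364.0, 166.1], 0.66), ([115.5, 147.6], 0.58)]
```

View pics/t2.png

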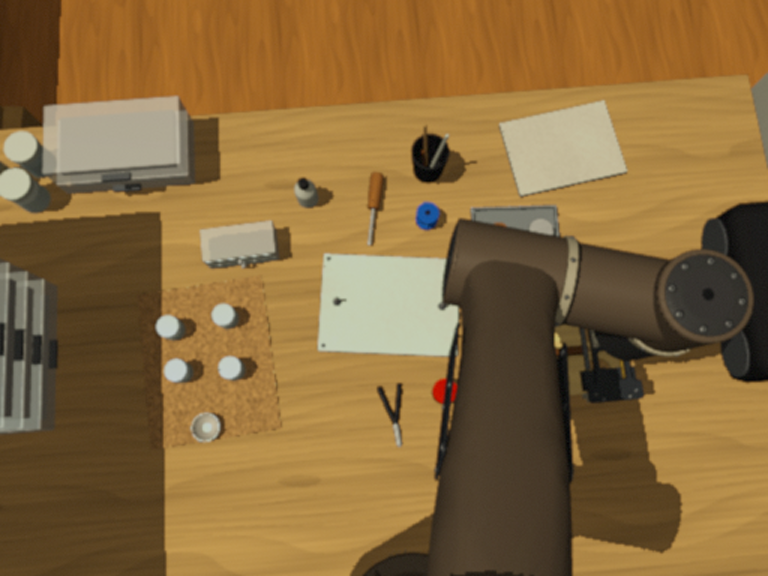

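Frame unmoved, board clear; the tin is visible in the tray (360,150).

apply_moves(increments=[0,0.002,-0.025,0,0.026,0.0,0,0,-0.025,0,0,0,0,0,-0.025,0,0,0,0,0,-0.02,0,0,0,0,0,-0.014,0,0,0,0,0,-0.006,0,0,0,0,0,0,0,0,0,0,0,0,0,0,0])

```text
t: 14.55
eef_pos: [0.4329, -0.3133, 0.0318]
ee_rot: [-3.138, 0.005, -3.126]
force: [0.0, -0.7, 0.9]
width: 0.0877
```

apply_moves(increments=[-0.002,0,-0.004,-0.003,0.005,-0.005,0,0,0,0,0,0,0,0,0,0,0,0,0,0,0,0,0,0,0,0,0,0,0,0,0,0,0,0,0,0,0,0,0,0,0,0,0,0,0,0,0,0,0,0,0,0,0,0,0,0,0,0,0,0], hand=1, force=55)

```text
t: 15.38
eef_pos: [0.4338, -0.3144, 0.0324]
ee_rot: [-3.132, 0.007, -3.131]
force: [0.5, -0.7, 0.1]
width: 0.0265
```

apply_moves(increments=[0,0,0,0,0,0,0,0,0,0,0,0,0,0,0,0,0,0,0,0,0,0,0,0,0,0,0,0,0,0])

```text
t: 15.8
eef_pos: [0.4331, -0.3143, 0.0323]
ee_rot: [-3.133, 0.006, -3.131]
force: [-0.9, -0.5, 0.5]
width: 0.0134
```

apply_moves(increments=[0,0,0.01,0,0,0,0,0,0.02,0,0,0,0,0,0.02,0,0,0,0,0,0.02,0,0,0,0,0,0.01,0,0,0,0.0085,0.024,0,0,0,-0.0111,0.0085,0.024,0,0,0,-0.0111,0.0085,0.024,0,0,0,-0.0111,0.0085,0.024,0,0,0,-0.0111,0.0085,0.024,0,0,0,-0.0111,0.0085,0.024,0,0,0,-0.0111,0.0085,0.024,0,0,0,-0.0111,0.0085,0.024,0,0,0,-0.0111,0.0085,0.024,0,0,0,-0.0111,0.0085,0.024,0,0,0,-0.0111,0.0085,0.024,0,0,0,-0.0111,0.0085,0.024,0,0,0,-0.0111,0,0,0,0,0,0,0,0,0,0,0,0])

```text
t: 17.38
eef_pos: [0.5333, -0.0102, 0.1231]
ee_rot: [-3.139, 0.005, 3.006]
force: [-0.0, -0.2, -2.7]
width: 0.0134
```

apply_moves(increments=[0.008,0.002,-0.012,0,0.004,0.01,0.001,0,-0.012,0,0,0,0,0,-0.006,0,0,0,0,0,0,0,0,0,0,0,0,0,0,0])

```text
t: 17.8
eef_pos: [0.5414, -0.0092, 0.0938]
ee_rot: [-3.139, 0.001, 3.016]
force: [-0.2, 0.5, -2.4]
width: 0.0137
```

```bash
python3 - <<'E'
from fit import *
s=arm.get_state(); print(s['eef_pos'],s['ee_rot'])
a=optics.grab_frame('scene'); 
im=cv2.resize(a[140:230,190:320],None,fx=6,fy=6,interpolation=2); cv2.imwrite('pics/h1.png',im[:,:,::-1])
for k in('hole0','pin0','frame'):
    print(k,[(np.round(d['point'],1).tolist(),round(d['conf'],2)) for d in finder.landmark_of('scene',k)[:5]])
E
```

```text
[ 0.54144747 -0.00922061  0.09379571] [-3.13908492e+00  9.99966941e-04  3.01645925e+00]
hole0 [([217.6, 165.9], 0.89), ([293.4, 179.4], 0.7), ([172.4, 212.8], 0.16)]
pin0 [([292.8, 188.0], 0.75), ([219.6, 180.0], 0.58)]
frame [([256.1, 172.4], 0.91)]
```

View pics/h1.png

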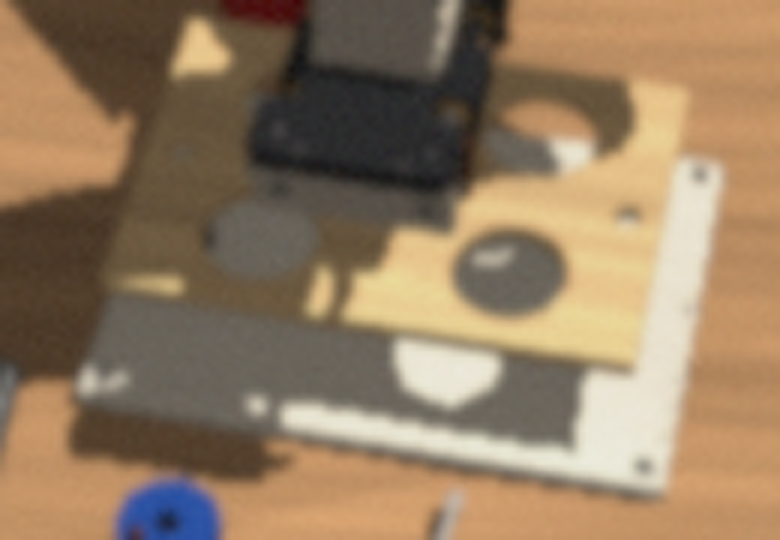

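```bash
python3 - <<'E'
from fit import *
S=lambda x,y:('scene',np.array([190+(x+.5)/6-.5,140+(y+.5)/6-.5]))
C=[(.075,.11),(.075,-.11),(-.075,-.11),(-.075,.11),(0,.095),(0,-.095)]
so=[(*S(*p),(*c,.0695)) for p,c in zip([(635,363),(105,282),(188,18),(688,90),(627,213),(181,153)],C)]
for o in(so,so[4:],so[:4]):
    v,r=fitpose(o,[.54,0,-.1]); print(np.round(v*[1000,1000,57.3],1),np.round(r,1))
# board holes (screws)/corner right side recheck
for p in [(722,160),(662,492)]: print(np.round(at(*S(*p),.012)*1000,1))
E
```

```text
[541.5  -9.   -6.3] [ 0.5  0.2 -0.6  0.1  0.1  0.  -0.2 -0.4  0.1  0.4  0.  -0.4]
[541.6  -9.1  -5.5] [ 0.1  0.  -0.1 -0. ]
[541.5  -9.   -6.4] [ 0.4  0.2 -0.6  0.   0.2 -0.1 -0.1 -0.3]
[469.  128.1  12. ]
[649.6 106.1  12. ]
```

apply_moves(increments=[0.0023,0.0026,0,0,0,0.002,0,0,0,0,0,0,0,0,0,0,0,0,0,0,0,0,0,0])

```text
t: 18.33
eef_pos: [0.5453, -0.0059, 0.0959]
ee_rot: [-3.141, 0.005, 3.019]
force: [0.1, 0.2, -3.4]
width: 0.0134
```

apply_moves(increments=[-0.0015,-0.0007,-0.006,0,0,0,0,0,-0.006,0,0,0,0,0,-0.005,0,0,0,0,0,-0.004,0,0,0,0,0,0,0,0,0])

```text
t: 18.75
eef_pos: [0.5433, -0.0066, 0.0726]
ee_rot: [-3.141, 0.005, 3.019]
force: [0.0, 0.5, -2.5]
width: 0.0141
```

apply_moves(increments=[0,0,-0.004,0,0,0,0,0,-0.004,0,0,0,0,0,-0.003,0,0,0,0,0,0,0,0,0])

```text
t: 19.08
eef_pos: [0.543, -0.0068, 0.0597]
ee_rot: [-3.14, 0.004, 3.019]
force: [-0.0, 0.1, -2.7]
width: 0.0134
```

apply_moves(increments=[0,0,-0.004,0,0,0,0,0,-0.004,0,0,0,0,0,-0.004,0,0,0,0,0,-0.002,0,0,0,0,0,-0.001,0,0,0,0,0,0,0,0,0])

```text
t: 19.58
eef_pos: [0.5437, -0.0066, 0.0445]
ee_rot: [-3.14, 0.005, 3.02]
force: [-1.3, 0.4, 0.1]
width: 0.0138
```

apply_moves(increments=[0,0,0,0,0,0,0,0,0,0,0,0,0,0,0,0,0,0,0,0,0,0,0,0,0,0,0,0,0,0,0,0,0.02,0,0,0,0,0,0.03,0,0,0,0,0,0.03,0,0,0,0,0,0.02,0,0,0.1,0,0,0,0,0,0.12,0,0,0,0,0,0.12,0,0,0,0,0,0.12,0,0,0,0,0,0.12,0,0,0,0,0,0.12,0,0,0,0,0,0.12,0,0,0,0,0,0.12,0,0,0,0,0,0.12,0,0,0,0,0,0.12,0,0,0,0,0,0.12,0,0,0,0,0,0.12], hand=0)

```text
t: 21.25
eef_pos: [0.545, -0.0067, 0.1519]
ee_rot: [-3.136, 0.012, -1.789]
force: [-0.0, -0.8, 0.3]
width: 0.0874
```

```bash
cat > jars.py <<'E'
from fit import *
def lids(n,show=None):
    im=optics.grab_frame(n)
    roi=(95,195,180,260) if n=='top' else (335,135,435,215)
    h=cv2.cvtColor(im,cv2.COLOR_RGB2HSV)[roi[1]:roi[3],roi[0]:roi[2]]
    m=((h[...,1]<45)&(h[...,2]>150)).astype(np.uint8)*255
    k,l,st,c=cv2.connectedComponentsWithStats(m)
    out=[(c[i]+[roi[0],roi[1]],st[i].tolist()) for i in range(1,k) if st[i][4]>40]
    if show: cv2.imwrite('pics/'+show,np.vstack([cv2.resize(im[roi[1]:roi[3],roi[0]:roi[2],::-1],None,fx=5,fy=5,interpolation=2),cv2.resize(cv2.cvtColor(m,cv2.COLOR_GRAY2BGR),None,fx=5,fy=5)])[:,:])
    return out
E
python3 - <<'E'
from jars import *
for n in('top','scene'):
    for c,st in lids(n): print(n,np.round(c,1),st,np.round(at(n,c,.048)*1000,1))
save('scene','s3.png',s=1.5)
E
```

```text
top [110.6 217.3] [9, 15, 15, 15, 163] [528.  387.1  48. ]
top [116.7 246.4] [15, 44, 15, 16, 185] [450.7 372.6  48. ]
scene [381.8 138.7] [41, 0, 13, 9, 95] [386.6 318.3  48. ]
scene [368.4 155.5] [27, 16, 14, 10, 119] [450.9 278.4  48. ]
scene [404.3 158.4] [62, 18, 16, 12, 126] [453.8 371.4  48. ]
scene [413.  181.6] [70, 41, 16, 12, 148] [530.9 384.5  48. ]
scene [374.1 183.5] [32, 43, 15, 12, 145] [544.6 286.6  48. ]
```

View pics/s3.png

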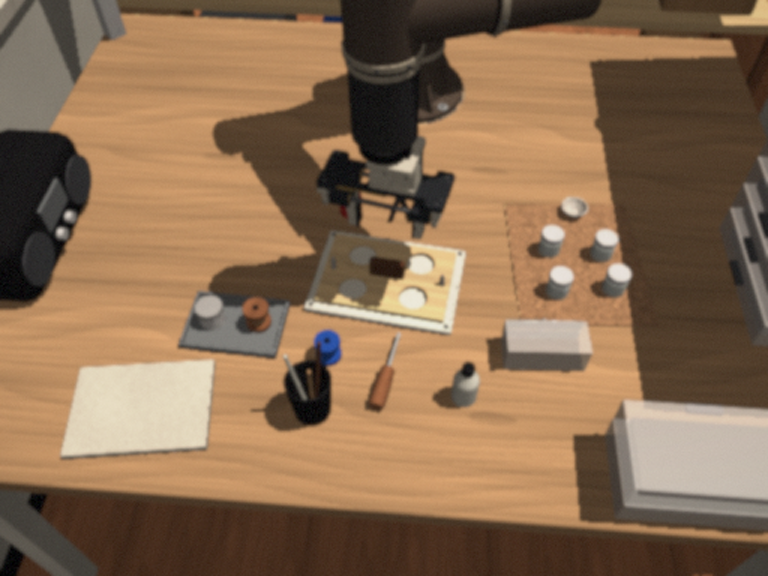

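The frame lies flush with both pins through it. Tin and reel stand upright in the tray (138,208 / 171,209). Four jars remain; going for the one at (0.450, 0.279).

apply_moves(increments=[-0.0075,0.0226,0,0,0,0.008,-0.0075,0.0226,0,0,0,0.008,-0.0075,0.0226,0,0,0,0.008,-0.0075,0.0226,0,0,0,0.008,-0.0075,0.0226,0,0,0,0.008,-0.0075,0.0226,0,0,0,0.008,-0.0075,0.0226,-0.005,0,0,0.008,-0.0075,0.0226,-0.005,0,0,0.008,-0.0075,0.0226,-0.005,0,0,0.008,-0.0075,0.0226,-0.005,0,0,0.008,-0.0075,0.0226,-0.01,0,0,0.008,-0.0075,0.0226,-0.01,0,0,0.008,0,0,0,0,0,0,0,0,0,0,0,0], hand=0.3, force=22)

```text
t: 22.57
eef_pos: [0.4505, 0.2767, 0.1117]
ee_rot: [-3.132, 0.016, -1.775]
force: [0.1, 0.1, 0.2]
width: 0.061
```

apply_moves(increments=[0,0.002,-0.02,-0.013,0.012,0.08,0,0,-0.02,0,0,0,0,0,-0.02,0,0,0,0,0,-0.012,0,0,0,0,0,-0.006,0,0,0,0,0,-0.003,0,0,0,0,0,0,0,0,0,0,0,0,0,0,0])

```text
t: 23.23
eef_pos: [0.4531, 0.2776, 0.0309]
ee_rot: [-3.139, 0.005, -1.713]
force: [0.1, -0.5, 0.6]
width: 0.0614
```

apply_moves(increments=[-0.003,0.001,-0.005,0,0,0.02,0,0,0,0,0,0,0,0,0,0,0,0])

```text
t: 23.48
eef_pos: [0.451, 0.2795, 0.0277]
ee_rot: [-3.137, 0.008, -1.693]
force: [0.6, 0.1, -0.3]
width: 0.0616
```

apply_moves(increments=[0,0,0,0,0,0,0,0,0,0,0,0,0,0,0,0,0,0,0,0,0,0,0,0,0,0,0,0,0,0,0,0,0,0,0,0], hand=1, force=22)

```text
t: 23.98
eef_pos: [0.4512, 0.2802, 0.0289]
ee_rot: [-3.136, 0.01, -1.692]
force: [0.1, 0.4, -0.6]
width: 0.0397
```

apply_moves(increments=[0,0,0.01,0,0,0,0,0,0.02,0,0,0,0,0,0.02,0,0,0,0,-0.01,0.02,0,0,0,0.0034,-0.0225,0,0,0,0,0.0034,-0.0225,0,0,0,0,0.0034,-0.0225,0,0,0,0,0.0034,-0.0225,0,0,0,0,0.0034,-0.0225,0,0,0,0,0.0034,-0.0225,0,0,0,0,0.0034,-0.0225,0,0,0,0,0.0034,-0.0225,0,0,0,0,0.0034,-0.0225,0,0,0,0,0.0034,-0.0225,0,0,0,0,0.0034,-0.0225,0,0,0,0,0.0034,-0.0225,0,0,0,0,0.0034,-0.0225,0,0,0,0,0.0034,-0.0225,0,0,0,0,0,0,0,0,0,0,0,0,0,0,0,0])

```text
t: 25.65
eef_pos: [0.5, -0.0592, 0.117]
ee_rot: [-3.126, 0.015, -1.688]
force: [-0.2, 1.1, -1.1]
width: 0.0391
```

apply_moves(increments=[-0.001,0.005,-0.015,-0.013,0.017,-0.004,0,0.001,-0.02,0,0,0,0,0,-0.012,0,0,0,0,0,0,0,0,0,0,0,0,0,0,0])

```text
t: 26.07
eef_pos: [0.5002, -0.0516, 0.0721]
ee_rot: [-3.137, 0.001, -1.692]
force: [1.0, 0.3, -0.5]
width: 0.0398
```

```bash
python3 - <<'E'
from fit import *
s=arm.get_state(); print(s['eef_pos'],s['ee_rot'])
a=optics.grab_frame('scene'); 
im=cv2.resize(a[140:225,195:315],None,fx=6.5,fy=6.5,interpolation=2); cv2.imwrite('pics/w1.png',im[:,:,::-1])
for k in('window0','hole0','jar0'):
    print(k,[(np.round(d['point'],1).tolist(),round(d['conf'],2)) for d in finder.landmark_of('scene',k)[:8]])
for w in [(587.7,41.6),(575.0,-61.6),(512.2,50.8),(499.5,-52.4)]: print(w,np.round(proj('scene',[w[0]/1e3,w[1]/1e3,.02]),1), np.round((proj('scene',[w[0]/1e3,w[1]/1e3,.02])-[195,140])*6.5+3,0))
E
```

```text
[ 0.50015419 -0.05156908  0.072123  ] [-3.13717556e+00  1.11764903e-03 -1.69222177e+00]
window0 [([244.0, 170.9], 0.97), ([237.6, 190.2], 0.85), ([278.7, 202.2], 0.69), ([281.1, 178.1], 0.67)]
hole0 [([219.6, 179.5], 0.76), ([294.4, 190.0], 0.75), ([409.1, 193.6], 0.74)]
jar0 [([399.0, 169.2], 0.79), ([373.3, 190.8], 0.68), ([239.0, 161.5], 0.61), ([221.8, 181.2], 0.61), ([407.7, 190.9], 0.54)]
(587.7, 41.6) [275.2 197.8] [524. 379.]
(575.0, -61.6) [235.1 191.3] [264. 336.]
(512.2, 50.8) [280.4 175. ] [558. 231.]
(499.5, -52.4) [241.7 169. ] [307. 191.]
```

View pics/w1.png

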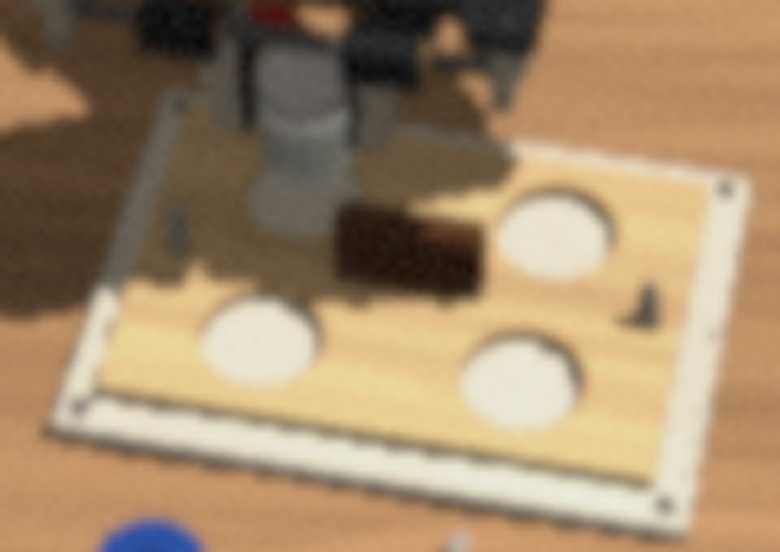

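apply_moves(increments=[-0.0005,-0.0008,-0.008,0,0,0,0,0,-0.008,0,0,0,0,0,-0.004,0,0,0,0,0,-0.002,0,0,0,0,0,0,0,0,0])

```text
t: 26.68
eef_pos: [0.5012, -0.0523, 0.0504]
ee_rot: [-3.132, 0.003, -1.693]
force: [-0.4, 0.5, -1.2]
width: 0.0394
```

apply_moves(increments=[-0.0017,0,-0.002,-0.003,0.006,0,0,0,-0.003,0,0,0,0,0,-0.003,0,0,0,0,0,-0.002,0,0,0,0,0,0,0,0,0])

```text
t: 27.1
eef_pos: [0.4993, -0.0525, 0.0391]
ee_rot: [-3.139, -0.001, -1.693]
force: [-1.3, -0.3, -2.1]
width: 0.0394
```

apply_moves(increments=[0,0,0,0,0,0,0,0,0,0,0,0,0,0,0,0,0,0,0,0,0,0,0,0,0,0,0.01,0,0,0,0,0,0.025,0,0,0,0,0,0.03,0,0,0,-0.0042,0.025,0.01,0,0,0,-0.0042,0.036,0,0,0,0,-0.0042,0.036,0,0,0,0,-0.0042,0.036,0,0,0,0,-0.0042,0.036,0,0,0,0,-0.0042,0.036,0,0,0,0,-0.0042,0.036,0,0,0,0,-0.0042,0.036,0,0,0,0,-0.0042,0.036,0,0,0,0,-0.0042,0.036,0,0,0,0,-0.0042,0.036,0,0,0,0,0,0.03,0,0,0,0,0,0,0,0,0,0], hand=0.3)

```text
t: 28.77
eef_pos: [0.4486, 0.3826, 0.1232]
ee_rot: [-3.131, 0.009, -1.697]
force: [0.4, 0.4, 0.5]
width: 0.0613
```

```bash
python3 - <<'E'
from jars import *
print(arm.get_state()['eef_pos'],arm.get_state()['ee_rot'])
for n in('top','scene'):
    for c,st in lids(n): print(n,np.round(c,1),st,np.round(at(n,c,.048)*1000,1))
a=optics.grab_frame('scene')
cv2.imwrite('pics/w2.png',cv2.resize(a[130:220,195:435],None,fx=3.3,fy=3.3,interpolation=2)[:,:,::-1])
E
```

```text
[0.44855816 0.3826008  0.12320412] [-3.13117029  0.00864593 -1.69728333]
top [148.1 209.4] [46, 8, 15, 14, 163] [540.9 288.9  48. ]
top [111.1 217.1] [9, 15, 15, 15, 163] [528.5 385.6  48. ]
scene [381.5 138.7] [41, 0, 12, 9, 86] [386.5 317.6  48. ]
scene [412.8 181.6] [70, 41, 16, 12, 145] [530.7 384.1  48. ]
scene [374.1 182.9] [32, 42, 15, 13, 154] [542.8 286.7  48. ]
```

View pics/w2.png

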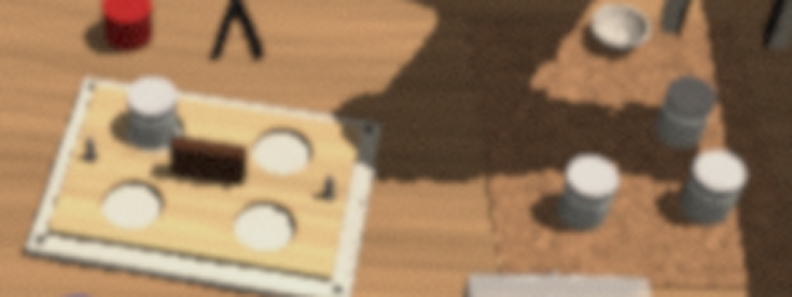

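Jar A stands upright in window0 and the other jars are unmoved. Now jar B.

apply_moves(increments=[0.001,-0.0095,-0.015,-0.007,0.011,0,0,0,-0.022,0,0,0,0,0,-0.022,0,0,0,0,0,-0.018,0,0,0,0,0,-0.008,0,0,0,0,0,-0.003,0,0,0,0,0,0,0,0,0,0,0,0,0,0,0])

```text
t: 29.58
eef_pos: [0.4506, 0.3579, 0.0328]
ee_rot: [3.139, -0.001, -1.709]
force: [0.2, 0.8, -0.4]
width: 0.0608
```

```bash
python3 - <<'E'
from jars import *
print(arm.get_state()['eef_pos'],arm.get_state()['force'])
a=optics.grab_frame('scene')
cv2.imwrite('pics/j1.png',cv2.resize(a[120:215,340:440],None,fx=6,fy=6,interpolation=2)[:,:,::-1])
E
```

```text
[0.45056559 0.35789402 0.03283163] [ 0.20356491  0.76201591 -0.38710226]
```

View pics/j1.png

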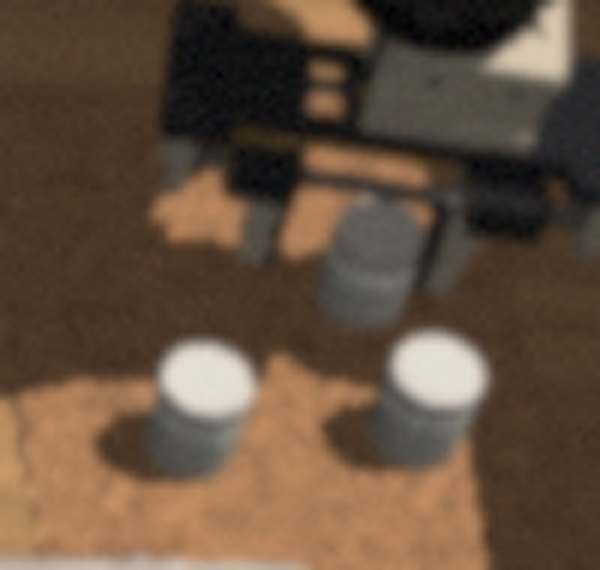

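Jar B is upright between the fingers, nearer the right one. Recentre and grip.

apply_moves(increments=[0,0.008,-0.004,0,0,0.014,0,0,0,0,0,0,0,0,0,0,0,0])

```text
t: 29.88
eef_pos: [0.4516, 0.3678, 0.0312]
ee_rot: [3.141, 0.002, -1.693]
force: [-0.6, 1.1, -0.6]
width: 0.0612
```

apply_moves(increments=[0,0,0,0,0,0,0,0,0,0,0,0,0,0,0,0,0,0,0,0,0,0,0,0,0,0,0,0,0,0,0,0,0,0,0,0], hand=1, force=22)

```text
t: 30.38
eef_pos: [0.4516, 0.3688, 0.0323]
ee_rot: [-3.141, 0.004, -1.692]
force: [0.4, 0.4, -0.4]
width: 0.0393
```

apply_moves(increments=[0,0,0.012,0,0,0,0,0,0.025,0,0,0,0,0,0.025,0,0,0,0.003,-0.015,0.02,0,0,0,0.008,-0.0275,0,0,0,0,0.008,-0.0275,0,0,0,0,0.008,-0.0275,0,0,0,0,0.008,-0.0275,0,0,0,0,0.008,-0.0275,0,0,0,0,0.008,-0.0275,0,0,0,0,0.008,-0.0275,0,0,0,0,0.008,-0.0275,0,0,0,0,0.008,-0.0275,0,0,0,0,0.008,-0.0275,0,0,0,0,0.008,-0.0275,0,0,0,0,0.008,-0.0275,0,0,0,0,0.008,-0.0275,0,0,0,0,0.008,-0.0275,0,0,0,0,0.008,-0.0275,0,0,0,0,0,0,0,0,0,0])

```text
t: 32.05
eef_pos: [0.5744, -0.0794, 0.117]
ee_rot: [3.142, 0.003, -1.687]
force: [1.3, 0.8, -0.9]
width: 0.0396
```

apply_moves(increments=[0,0,0,0,0,0,0,0,0,0,0,0])

```text
t: 32.22
eef_pos: [0.574, -0.0813, 0.1163]
ee_rot: [3.14, 0.002, -1.691]
force: [0.4, -0.0, -0.8]
width: 0.0396
```

apply_moves(increments=[0.0005,0.017,-0.01,0,0,0,0,0.0025,-0.018,0,0,0,0,0,-0.016,0,0,0,0,0,-0.008,0,0,0,0,0,0,0,0,0,0,0,0,0,0,0])

```text
t: 32.72
eef_pos: [0.5741, -0.057, 0.0639]
ee_rot: [-3.141, 0.003, -1.686]
force: [0.4, 0.8, -0.0]
width: 0.0395
```

apply_moves(increments=[0.001,-0.0045,-0.004,0,0,-0.006,0,0,-0.003,0,0,0,0,0,0,0,0,0,0,0,0,0,0,0])

```text
t: 33.05
eef_pos: [0.5764, -0.0612, 0.0586]
ee_rot: [-3.138, 0.004, -1.692]
force: [-0.2, -0.0, -0.6]
width: 0.0395
```

Down to .0425.

apply_moves(increments=[-0.0015,0,-0.005,0,0.003,0,0,0,-0.005,0,0,0,0,0,-0.004,0,0,0,0,0,-0.002,0,0,0,0,0,0,0,0,0])

```text
t: 33.47
eef_pos: [0.5757, -0.0615, 0.0422]
ee_rot: [-3.139, 0.004, -1.692]
force: [-0.1, 0.7, 3.3]
width: 0.0398
```

apply_moves(increments=[0,0,0,0,0,0,0,0,0,0,0,0,0,0,0,0,0,0,0,0,0,0,0,0,0,0,0.01,0,0,0,0,0,0.025,0,0,0,0,0,0.03,0,0,0,-0.003,0.025,0.01,0,0,0,-0.004,0.037,0,0,0,0,-0.004,0.037,0,0,0,0,-0.004,0.037,0,0,0,0,-0.004,0.037,0,0,0,0,-0.004,0.037,0,0,0,0,-0.004,0.037,0,0,0,0,-0.004,0.037,0,0,0,0,-0.004,0.037,0,0,0,0,-0.004,0.037,0,0,0,0,-0.004,0.037,0,0,0,0,-0.003,0.03,0,0,0,0,0,0.01,0,0,0,0], hand=0.3)

```text
t: 35.13
eef_pos: [0.5256, 0.3915, 0.1375]
ee_rot: [-3.128, 0.014, -1.698]
force: [-0.3, -0.1, -0.4]
width: 0.0613
```

apply_moves(increments=[0,0,0,0,0,0,0,0,0,0,0,0,0,0,0,0,0,0])

```text
t: 35.38
eef_pos: [0.5249, 0.3941, 0.1388]
ee_rot: [-3.128, 0.014, -1.694]
force: [0.4, -0.8, 0.6]
width: 0.0612
```

```bash
python3 - <<'E'
from jars import *
for n in('top','scene'):
    for c,st in lids(n): print(n,np.round(c,1),st,np.round(at(n,c,.048)*1000,1))
a=optics.grab_frame('scene')
for k in('jar0','frame'): print(k,[(np.round(d['point'],1).tolist(),round(d['conf'],2)) for d in finder.landmark_of('scene',k)[:8]])
E
```

```text
jar0 [([234.8, 191.9], 0.83), ([239.2, 169.8], 0.75), ([372.7, 193.3], 0.58), ([309.3, 266.5], 0.57), ([409.3, 193.6], 0.55)]
frame [([259.6, 181.8], 0.58), ([277.8, 199.7], 0.48)]
```

apply_moves(increments=[0.003,-0.0085,-0.01,-0.012,0.015,0,0,0,-0.022,0,0,0,0,0,-0.022,0,0,0,0,0,-0.012,0,0,0,0,0,0,0,0,0,0,0,0,0,0,0])

```text
t: 36.13
eef_pos: [0.5303, 0.3793, 0.07]
ee_rot: [3.14, -0.001, -1.7]
force: [0.6, -0.0, 1.0]
width: 0.0615
```

apply_moves(increments=[-0.001,0.005,0,0,0,0.006,0,0,-0.012,0,0,0,0,0,-0.014,0,0,0,0,0,-0.008,0,0,0,0,0,-0.004,0,0,0,0,0,0,0,0,0,0,0,0,0,0,0])

```text
t: 36.72
eef_pos: [0.5312, 0.3856, 0.0323]
ee_rot: [-3.141, 0.002, -1.693]
force: [0.7, -0.2, -0.5]
width: 0.0617
```

apply_moves(increments=[-0.002,0,-0.002,0,0,0,0,0,0,0,0,0,0,0,0,0,0,0,0,0,0,0,0,0,0,0,0,0,0,0,0,0,0,0,0,0,0,0,0,0,0,0], hand=1, force=22)

```text
t: 37.3
eef_pos: [0.5294, 0.3865, 0.0321]
ee_rot: [-3.139, 0.004, -1.693]
force: [-0.6, 0.9, -1.8]
width: 0.0398
```

apply_moves(increments=[0,0,0.012,0,0,0,0,0,0.025,0,0,0,0,0,0.025,0,0,0,-0.001,-0.012,0.02,0,0,0,-0.0012,-0.0238,0,0,0,0,-0.0012,-0.0238,0,0,0,0,-0.0012,-0.0238,0,0,0,0,-0.0012,-0.0238,0,0,0,0,-0.0012,-0.0238,0,0,0,0,-0.0012,-0.0238,0,0,0,0,-0.0012,-0.0238,0,0,0,0,-0.0012,-0.0238,0,0,0,0,-0.0012,-0.0238,0,0,0,0,-0.0012,-0.0238,0,0,0,0,-0.0012,-0.0238,0,0,0,0,-0.0012,-0.0238,0,0,0,0,-0.0012,-0.0238,0,0,0,0,0,0,0,0,0,0,0,0,0,0,0,0,0,0,0,0,0,0])

```text
t: 38.97
eef_pos: [0.5121, 0.0519, 0.1369]
ee_rot: [-3.125, 0.014, -1.689]
force: [0.5, 0.3, -1.3]
width: 0.0396
```

apply_moves(increments=[-0.001,0,-0.015,-0.012,0.018,-0.003,0,0,-0.022,0,0,0,0,0,-0.022,0,0,0,0,0,-0.012,0,0,0,0,0,0,0,0,0,0,0,0,0,0,0])

```text
t: 39.47
eef_pos: [0.5143, 0.0569, 0.0677]
ee_rot: [-3.135, 0.003, -1.688]
force: [-0.3, -0.2, -1.1]
width: 0.0397
```

apply_moves(increments=[-0.003,-0.006,-0.005,-0.002,0.005,-0.004,0,0,-0.005,0,0,0,0,0,0,0,0,0,0,0,0,0,0,0])

```text
t: 39.8
eef_pos: [0.5127, 0.0522, 0.0594]
ee_rot: [-3.137, 0.002, -1.69]
force: [0.2, -0.2, -1.9]
width: 0.0395
```

apply_moves(increments=[-0.0008,-0.0013,-0.005,0,0.003,-0.002,0,0,-0.005,0,0,0,0,0,-0.004,0,0,0,0,0,-0.003,0,0,0,0,0,0,0,0,0])

```text
t: 40.22
eef_pos: [0.5127, 0.0509, 0.0421]
ee_rot: [-3.138, 0.003, -1.692]
force: [-0.0, -0.6, -1.0]
width: 0.0394
```

apply_moves(increments=[0,0,0,0,0,0,0,0,0,0,0,0,0,0,0,0,0,0,0,0,0,0,0,0,0,0,0.01,0,0,0,0,0,0.025,0,0,0,0,0,0.025,0,0,0,0.003,0.0225,0.01,0,0,0,0.003,0.023,0,0,0,0,0.003,0.023,0,0,0,0,0.003,0.023,0,0,0,0,0.003,0.023,0,0,0,0,0.003,0.023,0,0,0,0,0.003,0.023,0,0,0,0,0.003,0.023,0,0,0,0,0.003,0.023,0,0,0,0,0.002,0.023,0,0,0,0,0,0,0,0,0,0,0,0,0,0,0,0], hand=0.3)

```text
t: 41.8
eef_pos: [0.5434, 0.2922, 0.1317]
ee_rot: [-3.128, 0.012, -1.693]
force: [-0.6, -1.3, 0.5]
width: 0.0613
```

```bash
python3 - <<'E'
from jars import *
s=arm.get_state();print(s['eef_pos'],s['ee_rot'])
a=optics.grab_frame('scene')
cv2.imwrite('pics/w3.png',cv2.resize(a[125:220,195:435],None,fx=3.3,fy=3.3,interpolation=2)[:,:,::-1])
E
```

```text
[0.54344205 0.29220308 0.13174362] [-3.12773641  0.01205515 -1.69286654]
```

View pics/w3.png

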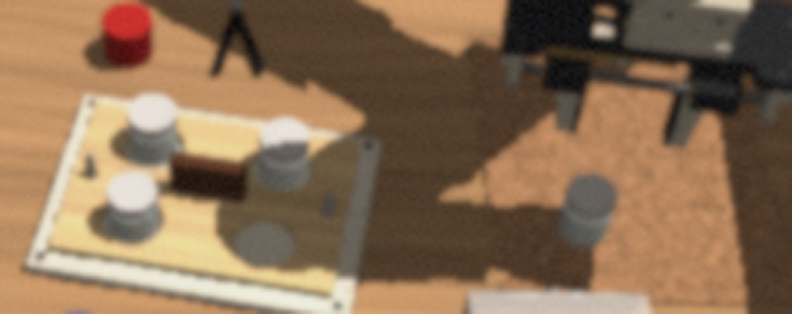

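Three jars stand in their windows; jar D is unmoved at (374,183).

apply_moves(increments=[-0.003,-0.003,-0.01,-0.01,0.014,0,0,0,-0.02,0,0,0,0,0,-0.02,0,0,0,0,0,-0.01,0,0,0,0,0,0,0,0,0,0,0,0,0,0,0])

```text
t: 42.35
eef_pos: [0.5397, 0.2842, 0.0707]
ee_rot: [3.141, -0.001, -1.696]
force: [0.3, 0.5, 0.4]
width: 0.0612
```

apply_moves(increments=[0.002,0.003,0,0,0,0.003,0,0,-0.012,0,0,0,0,0,-0.014,0,0,0,0,0,-0.008,0,0,0,0,0,-0.004,0,0,0,0,0,0,0,0,0,0,0,0,0,0,0])

```text
t: 42.93
eef_pos: [0.544, 0.2882, 0.0337]
ee_rot: [-3.139, 0.003, -1.693]
force: [0.6, -0.7, -0.4]
width: 0.0616
```

apply_moves(increments=[-0.002,0,-0.003,0,0,0,0,0,0,0,0,0,0,0,0,0,0,0,0,0,0,0,0,0,0,0,0,0,0,0,0,0,0,0,0,0,0,0,0,0,0,0], hand=1, force=22)

```text
t: 43.52
eef_pos: [0.5424, 0.289, 0.0323]
ee_rot: [-3.137, 0.005, -1.693]
force: [0.2, 0.8, -0.5]
width: 0.0396
```

apply_moves(increments=[0,0,0.012,0,0,0,0,0,0.025,0,0,0,0,0,0.025,0,0,0,0.001,-0.01,0.01,0,0,0,0.0044,-0.0232,0,0,0,0,0.0044,-0.0232,0,0,0,0,0.0044,-0.0232,0,0,0,0,0.0044,-0.0232,0,0,0,0,0.0044,-0.0232,0,0,0,0,0.0044,-0.0232,0,0,0,0,0.0044,-0.0232,0,0,0,0,0.0044,-0.0232,0,0,0,0,0.0044,-0.0232,0,0,0,0,0.0044,-0.0232,0,0,0,0,0,0,0,0,0,0,0,0,0,0,0,0,0,0,0,0,0,0])

```text
t: 44.93
eef_pos: [0.5863, 0.0302, 0.1173]
ee_rot: [-3.131, 0.009, -1.692]
force: [-0.5, -1.0, -0.8]
width: 0.0394
```

apply_moves(increments=[0,0.01,-0.01,-0.007,0.011,0,0,0,-0.018,0,0,0,0,0,-0.018,0,0,0,0,0,-0.006,0,0,0,0,0,0,0,0,0,0,0,0,0,0,0])

```text
t: 45.43
eef_pos: [0.5863, 0.0455, 0.0642]
ee_rot: [-3.14, 0.001, -1.688]
force: [0.0, 0.8, 0.3]
width: 0.0396
```

apply_moves(increments=[0.0005,-0.004,-0.004,0,0,-0.004,0,0,-0.003,0,0,0,0,0,0,0,0,0,0,0,0,0,0,0])

```text
t: 45.77
eef_pos: [0.588, 0.0425, 0.0586]
ee_rot: [-3.138, 0.002, -1.691]
force: [0.6, -0.0, -0.4]
width: 0.0398
```

apply_moves(increments=[-0.0008,-0.001,-0.005,0,0.003,-0.002,0,0,-0.005,0,0,0,0,0,-0.004,0,0,0,0,0,-0.002,0,0,0,0,0,0,0,0,0])

```text
t: 46.18
eef_pos: [0.5877, 0.0412, 0.0421]
ee_rot: [-3.139, 0.002, -1.694]
force: [0.8, 0.4, -1.0]
width: 0.0398
```

Release, rise, and clear off to the left.

apply_moves(increments=[0,0,0,0,0,0,0,0,0,0,0,0,0,0,0,0,0,0,0,0,0,0,0,0,0,0,0.01,0,0,0,0,0,0.025,0,0,0,0,0,0.03,0,0,0,-0.005,0.02,0.02,0,0,0,-0.015,0.035,0.01,0,0,0,-0.015,0.035,0.01,0,0,0,-0.015,0.035,0.01,0,0,0,-0.015,0.035,0,0,0,0,-0.015,0.035,0,0,0,0,-0.015,0.035,0,0,0,0,-0.015,0.035,0,0,0,0,-0.01,0.035,0,0,0,0,-0.01,0.035,0,0,0,0,0,0,0,0,0,0,0,0,0,0,0,0], hand=0.3)

```text
t: 47.77
eef_pos: [0.4503, 0.3914, 0.1794]
ee_rot: [-3.129, 0.016, -1.696]
force: [-0.5, -0.4, -0.1]
width: 0.0611
```

```bash
python3 - <<'E'
from jars import *
a=optics.grab_frame('scene');b=optics.grab_frame('top')
x=cv2.resize(a[125:225,195:315],None,fx=5,fy=5,interpolation=2); y=cv2.resize(b[130:240,200:380],None,fx=600/180,fy=600/180,interpolation=2)[:, :]
cv2.imwrite('pics/end.png',x[:,:,::-1]); cv2.imwrite('pics/endt.png',y[:,:,::-1])
E
```

```text
(no output)
```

View pics/end.png

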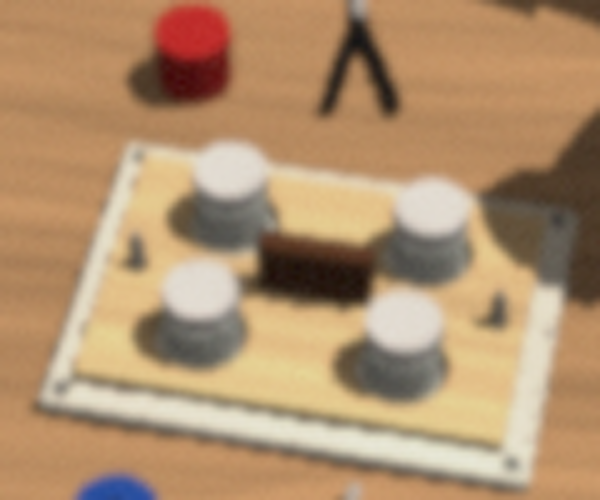

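View pics/endt.png

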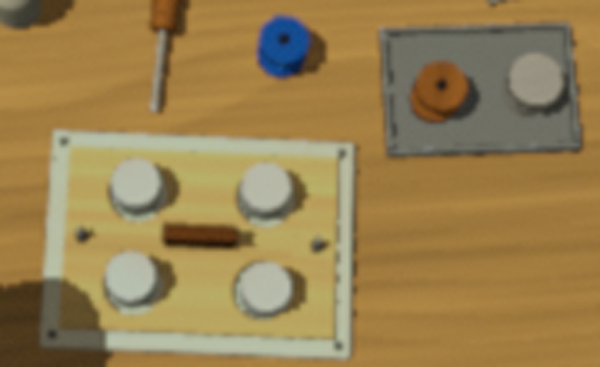

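All four jars stand upright in their windows, the frame is flush with both pins showing, and the tin and reel are in the tray. Handing in.

```bash
python3 -c "
from station import arm
arm.job_done(); print(arm.get_state()['t'])"
```

```text
the job is handed in; nothing more can be done
the job is handed in; nothing more can be done
```

The job is done and handed in at about 48 s of the 208 s allowed.

- **Clearing:** I moved the grey tin and the brown reel from the board into the grey tray. I did not go for the red tin, the blue reel, the awl or the glue bottle.
- **Frame:** it went onto both pins with no side force. At the seat height the board took its weight.
- **Jars:** all four jars, gripped at 22 N, now stand in separate windows. Each was let go within about 0.2 mm of its computed seat height. A contact force (3.3 N) showed for only one of them.
- **Final check:** the last views from both cameras show the frame flush with both pins through it, four upright jars down in their windows, and the tin and reel upright in the tray. The gripper was well clear.

- **Measurement disagreement:** the two cameras differed by about 2–3 mm, so I averaged them.
- **Jar B:** on my first descent a finger came down about 14 mm off centre and may have nudged it about 4 mm. It stayed upright, and I recentred before gripping.
- **Not done:** I did not measure the jar lid heights separately at the end.

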